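Unlock the petri-dish cabinet

ROBOT

A 6-joint arm with a two-finger parallel gripper is mounted at the origin on the work surface. World frame = base frame: x ahead of the robot, y to its left, z up, the work surface at z = 0. Lengths are in m, angles in rad, forces in N, time in s.
With the tool pointing down it reaches from about 0.25 to 0.725 m from the base axis. Payload 9.7 kg.
Tool frame: the origin (TCP) lies at the very end of the fingers, on their centre line; the grasp point (between the pads) lies 19 mm behind it (env.grasp_offset is the distance from the TCP to the grasp point, in m); z points along the fingers, y is the line along which they close (so a half turn about z gives the same grasp; the last joint's range is limited). The gripper opens to 85 mm and grips with 20 to 120 N. Pads are 22 mm wide; open, the fingers measure 114 mm over their backs; the gripper's body (76 mm by 85 mm) begins 54 mm behind the grasp point. The pads swing forward as they close: fully open they stand 13 mm farther back than shut.
Start: joints at [-1.251, 0.087, 0.176, 1.66, 0, 1.571], TCP at [0.173, -0.522, 0.2] pointing down, gripper open.
Joint ranges: [-3.13, 3.13], [-0.85, 1.81], [-1.15, 1.24], [-2.2, 2.28], [-1.44, 1.52], [-3.14, 3.14]. Speed limits (rad/s): [2.22, 2.22, 2.57, 3.14, 3.14, 3.14].

INTERFACE

Orientations are given as a 3x3 rotation matrix whose columns are the frame's x, y, z axes.
In Python, from workcell import env, viewer gives the robot as it stands.
- The arm moves only by the tool send_rows, never from a script. Its argument "plan" is a list of rows, each a list of 4 numbers: the shift along the tool's x, y, z as a fraction of full scale, then the turn about the tool's z as a fraction of full scale. A call has 1 to 12 rows; each row shifts and turns the commanded pose from where the row before left it, along the tool's axes as they then stand; what a row does not reach is not made up. Full scale, the value 1, is 0.3 m for a shift and 45 degrees for a turn. A row lasts 1/10 s, in which the tool goes at most 50 mm and 8.59 degrees, less where a joint would pass 70% of its speed; a pose out of reach is approached as far as the arm can. A call with a number of a shift or a turn outside -1 to 1 is refused whole. A call with a gripper value outside its range is refused whole. "jaw" is the gripper command: -1 is shut, 1 is fully open, values between are in proportion, set as the call begins (left out, the last holds). The fingers move at their own pace and stop on an object; "squeeze" is the grip in N (left out, the last holds). Time passes only in rows, so rows that do not move let the fingers close. It gives the time, the measured TCP pose, the force, the opening and the grip force at its end, in the units of the state.
- env.read_state(): the state, without advancing time (a new reading comes with each control period).
- viewer.read_camera(name): name is "scene" or "top" or "wrist"; returns the picture (480x640x3 uint8, red, green, blue); there is no depth.
- viewer.camera_info(name): a dict with "vertical_fov" (degrees; the focal length in pixels is half the picture's height over the tangent of half this angle, whatever the lens; pixels are square), "cx", "cy" (the principal point, pixels), "eye" and "rotation" of the camera in the world. Camera axes: x right, y down, z forward; pixel columns grow to the right and rows downward; lengths in m; the calibration is good to about 2 mm. A picture is of the moment at which its call begins: read the wrist's pose just before it. camera_info takes no time and is no camera call; for the wrist camera it gives the pose at the moment of the call.
- env.close_job(): hands the job in; it is judged then, once.
Trained networks look in the newest picture that a camera, given by its name, has taken for a name from the list of things; names that differ only in an ending like _2 or _b are one class to them, and where a whole thing is asked for, a point or a joint stands for the part that bears it (a point fixed in the world has none). Each returns a list of dicts, best first, with "p" (0 to 1); they miss things now and then, are a little off and sometimes report something else, mostly with a low value. They report only what shows in the picture. A call takes as long as a camera call. They do not tell look-alikes from the thing itself.
- viewer.look_for(camera, name): "point" ([row, column] in pixels, amid what is visible of it).
The state is a dict: "time_s": time; "joints": joint angles; "qvel": joint speeds; "joint_torque": joint torques, N m; "tcp_pos": TCP position; "orientation": TCP orientation; "wrist_force": force on the tool from outside, world axes, zero at the start; "wrist_torque": the same for the moment, N m; "opening": opening from 0.0 (shut) to 1.0 (fully open); "gripper_force": force on a finger pad.
Only numpy, scipy, OpenCV 4.12 (cv2) and the standard library are available. Lean on these libraries where they do the work, as an engineer would, in place of code of your own. Each camera call takes 0.05 s, during which the arm holds its last target. There are 200 camera calls.

TASK

The drawer of the aluminium dish cabinet is locked by a looped spring clip through a cross-drilled pin. Pull the clip gently and straight out of the pin sideways, lay it (do not fling or drop it from a height) wholly inside the shallow steel tray, and only then pull the drawer fully open to its stop. Do not force the drawer or the clip, leave the samplers, bottle and petri dishes where they stand, and end with the hand off everything.

Things in the scene. Friction and masses are not known exactly. Their poses are not given: they have to be found in the camera images.
- case: fixed aluminium dish cabinet, 240 mm deep (x), 300 wide (y), 170 high, carrying handle on its roof to 197. Origin: middle of the underside. +x points from the drawer front into the cabinet (away from the robot within 15 degrees), +y to its left seen from the robot, z up. The upright drawer front (own x = -132 mm) towers over the clip: a hand there must lean back to the robot, 30 to 40 degrees
- pin_hole (a point): middle of the cross hole (along the cabinet's y) in the fixed steel locking pin. The pin is 19 mm thick and sticks 43 mm straight out of the drawer front along -x, through a block on the drawer 30 wide, 34 high, 20 deep; hole 29 mm before the front, 60 above the table. The clip stops the block, so the drawer opens only a few mm. Axes as case
- clip_loop (a point): centre of the steel spring clip's upright oval finger loop, 26 mm (own y) by 46 (own z), 8 thick (own x); hold it across own y, from here up to 8 mm higher. Own +y runs along the clip from loop to tips. At the start its axes agree with the cabinet's; it stands 58 mm to the cabinet's -y side of the pin, 29 mm before the drawer front, about 80 above the table. Clip: 93 mm long, 4 mm wire, 50 g
- clip_leg (a point): point of the clip's straight leg that lies in the pin at the start: 58 mm from the loop's centre along the clip's +y and 21 mm below it (at the loop's foot); the leg goes on 20 mm beyond. The clip comes out along its own -y; the leg's tip is clear of the pin after 28 mm
- clip_spring (a joint): angle (rad) of the clip's springy bent arm, 10 mm under the leg, about 0 when it is snapped round the underside of the pin; it opens by up to about 0.1 as the clip is drawn out, resisting the pull with roughly 5 to 12 N over the first 20 mm, then closes
- tray_in (a point): middle of the inner floor of the loose shallow steel tray, 140 mm (own x) by 180 mm (own y) outside, walls 4 mm thick and 16 mm high, floor 4 mm, 0.4 kg. It lies on the robot's right or left. z up
- handle (a point): middle of the drawer's bar handle: a round horizontal bar 10 mm thick, 90 mm long along the cabinet's y, its centre line 45 mm in front of the drawer front and 142 mm above the table, with nothing above it; it can be gripped from above; it moves with the drawer. Axes as case
- drawer (a joint): drawer opening in m: 0 shut, 0.100 at its end stop; it slides along the cabinet's -x against 3 to 6 N of friction and stays where it is left
- sampler_a: a stack-shaped air sampler, 100 mm across, 240 mm tall with its wire bail, 1.6 kg; bystander, origin at the middle of its underside
- sampler_b: a second air sampler like sampler_a; bystander, origin at the middle of its underside
- bottle: white plastic bottle 60 mm across, 150 mm tall; bystander, origin at the middle of its underside
- dishes: two closed clear petri dishes stacked, 90 mm across, 27 mm high together; bystander, origin at the middle of the underside. They may stand on either side of the table, the tray on the other
Things that resemble listed ones, but are neither listed nor needed, are in the scene too. What is shaped like the part that bears tray_in but purple is not meant.

How it is judged:
By the outcome, as a careful person would: the job done as asked, in the order asked, and still so for the second after the job is handed in, with the robot touching nothing.
It also fails if it takes over 53 s, if anything falls off the work surface, if the arm or the gripper's body presses on something with over 40 N, if the wrist force passes 120 N, or if a joint passes its speed limit or range.

## Working session

There is one attempt and no reset: what is moved stays moved. The work goes in short steps, Python scripts to look and compute and a tool call to move; the robot and the scene stay as the last step left them, time stands still between calls to the robot, and variables do not carry over. Pictures are saved under pics/ and viewed, at most 10 in all, crops included, and the job is handed in when it is done.

Besides the shell and the picture viewer there is one more tool, called after "Request:" by a JSON object that holds its "api" and its "payload". send_rows: Moves the arm, as the interface text tells. Its arguments: {"type":"object","properties":{"plan":{"type":"array"},"jaw":{"type":"number"},"squeeze":{"type":"number"}},"required":["plan"]}

```bash
ls; mkdir -p pics; cat > h.py <<'E'
import numpy as np, cv2
from workcell import env, viewer
def K(n):
    i=viewer.camera_info(n); f=240/np.tan(np.radians(i["vertical_fov"])/2)
    return f,i["cx"],i["cy"],np.array(i["eye"]),np.array(i["rotation"])
def ray(n,rc):
    f,cx,cy,e,R=K(n); d=R@np.array([(rc[1]-cx)/f,(rc[0]-cy)/f,1]); return e,d/np.linalg.norm(d)
def onz(n,rc,z):
    e,d=ray(n,rc); return e+d*(z-e[2])/d[2]
def tri(rays):
    A=np.zeros((3,3));b=np.zeros(3)
    for e,d in rays:
        P=np.eye(3)-np.outer(d,d);A+=P;b+=P@e
    x=np.linalg.solve(A,b); return x,[np.linalg.norm((np.eye(3)-np.outer(d,d))@(x-e)) for e,d in rays]
def proj(n,p):
    f,cx,cy,e,R=K(n); c=R.T@(np.array(p)-e); return np.array([cy+f*c[1]/c[2],cx+f*c[0]/c[2]])
def snap(n,fn=None):
    im=viewer.read_camera(n)
    if fn: cv2.imwrite("pics/"+fn,im[:,:,::-1])
    return im
E
python3 - <<'E'
from h import *
np.set_printoptions(precision=4,suppress=True)
for n in("scene","top"):
    snap(n,n+"0.png")
    f,cx,cy,e,R=K(n); print(n,f,cx,cy,e,R[:,2])
    for o in "case pin_hole clip_loop clip_leg tray_in handle sampler_a bottle dishes".split():
        print(o,[(np.round(d["point"]).tolist(),round(d["p"],2)) for d in viewer.look_for(n,o)[:4]])
print(env.read_state())
E
```

```text
pics
scene 582.7670900305726 318.34540815990323 236.82611354642393 [ 0.9537 -0.9367  1.126 ] [-0.3326  0.6437 -0.6892]
case [([252.0, 417.0], 0.87)]
pin_hole [([252.0, 412.0], 0.72)]
clip_loop [([260.0, 338.0], 0.63)]
clip_leg [([258.0, 342.0], 0.63), ([200.0, 367.0], 0.35)]
tray_in [([352.0, 247.0], 0.89), ([305.0, 164.0], 0.62), ([363.0, 367.0], 0.61), ([412.0, 285.0], 0.47)]
handle [([214.0, 366.0], 0.88)]
sampler_a [([169.0, 450.0], 0.81), ([411.0, 286.0], 0.63), ([167.0, 404.0], 0.29), ([204.0, 368.0], 0.2)]
bottle [([171.0, 405.0], 0.87)]
dishes [([200.0, 355.0], 0.95)]
top 601.7297938964896 314.0773381090076 231.5088837010272 [0.2392 0.0068 1.7888] [ 0.1202  0.0086 -0.9927]
case [([144.0, 292.0], 0.82)]
pin_hole [([143.0, 290.0], 0.72), ([185.0, 284.0], 0.3)]
clip_loop [([200.0, 325.0], 0.42)]
clip_leg []
tray_in [([326.0, 417.0], 0.64), ([238.0, 429.0], 0.59), ([152.0, 394.0], 0.57)]
handle [([184.0, 283.0], 0.97)]
sampler_a [([155.0, 172.0], 0.9), ([166.0, 480.0], 0.69)]
bottle [([201.0, 174.0], 0.88)]
dishes [([231.0, 222.0], 0.81), ([143.0, 290.0], 0.68)]
{'time_s': 1.0, 'joints': array([-1.251 ,  0.0869,  0.1759,  1.6598, -0.    ,  1.5708]), 'qvel': array([-0.0006,  0.0001, -0.0014, -0.0007,  0.0018,  0.0004]), 'joint_torque': array([  0.003 , -52.0108,  46.487 ,   0.0016,   0.0002,  -0.    ]), 'tcp_pos': array([ 0.1729, -0.5221,  0.1999]), 'orientation': array([[ 0.9493,  0.3143, -0.    ],
       [ 0.3143, -0.9493,  0.    ],
       [-0.    , -0.    , -1.    ]]), 'wrist_force': array([ 0.2212,  0.314 , -0.9044]), 'wrist_torque': array([ 0.0327, -0.0058,  0.0354]), 'gripper_force': 0.0, 'opening': 1.0003243663176582}
```

View pics/scene0.png

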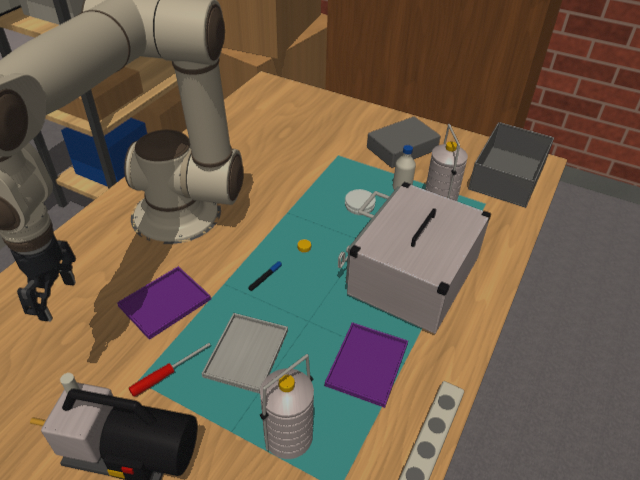

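View pics/top0.png

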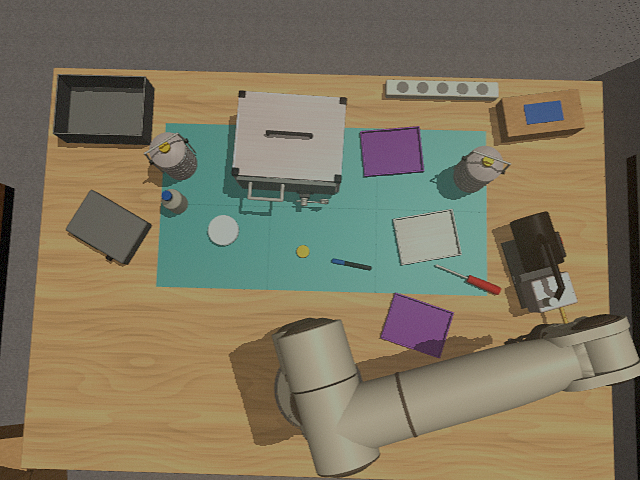

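The scene picture shows the cabinet at about (252,417), the clip left of its front at (260,342) and the steel tray at (352,247). Purple look-alikes lie at (303,164) and (363,367). In the top view the clip is near (202,312), the handle bar near (198,266), the steel tray at (238,427), and the purple ones at (152,392) and (326,417). I choose the steel tray. The cabinet has only one clip. Next I'll take rough positions and a crop.

```bash
python3 - <<'E'
from h import *
np.set_printoptions(precision=3,suppress=True)
s=cv2.imread("pics/scene0.png");t=cv2.imread("pics/top0.png")
a=cv2.resize(s[180:300,320:420],(500,600),interpolation=3)
b=cv2.resize(t[160:225,230:340],None,fx=5,fy=5,interpolation=3)
# compose within 800x600
c=np.zeros((600,800,3),np.uint8); c[:480,:400]=cv2.resize(s[190:286,320:400],(400,480),interpolation=3); c[:390,400:]=cv2.resize(t[160:238,260:340],(400,390),interpolation=3)
cv2.imwrite("pics/c0.png",c)
print("tray",onz("top",(238,427),.016),onz("scene",(352,247),.016))
print("clip",onz("top",(201,322),.1),onz("scene",(258,342),.08))
print("handle",[onz("top",p,.142) for p in((199,249),(199,284))])
print("case top corners",[onz("top",p,.17) for p in((93,237),(97,347),(179,345),(177,235))])
print("tray corners",[onz("top",p,.016) for p in((218,392),(209,454),(257,461),(265,402))])
for n,p in dict(sb=(160,490),sa=(145,165),bot=(195,167),dish=(231,222)).items(): print(n,onz("top",p,.2 if n[0]=='s' else .1))
print(tri([ray("top",(238,429)),ray("scene",(352,247))]))
E
```

```text
tray [ 0.444 -0.313  0.016] [ 0.457 -0.316  0.016]
clip [0.532 0.001 0.1  ] [0.537 0.001 0.08 ]
handle [array([0.525, 0.204, 0.142]), array([0.527, 0.107, 0.142])]
case top corners [array([0.818, 0.247, 0.17 ]), array([ 0.815, -0.06 ,  0.17 ]), array([ 0.582, -0.06 ,  0.17 ]), array([0.58 , 0.242, 0.17 ])]
tray corners [array([ 0.501, -0.208,  0.016]), array([ 0.533, -0.392,  0.016]), array([ 0.39 , -0.413,  0.016]), array([ 0.362, -0.239,  0.016])]
sb [ 0.639 -0.448  0.2  ]
sa [0.657 0.431 0.2  ]
bot [0.537 0.444 0.1  ]
dish [0.438 0.282 0.1  ]
(array([ 0.45 , -0.316,  0.01 ]), [np.float64(0.005976059125742446), np.float64(0.0059760591257425255)])
```

View pics/c0.png

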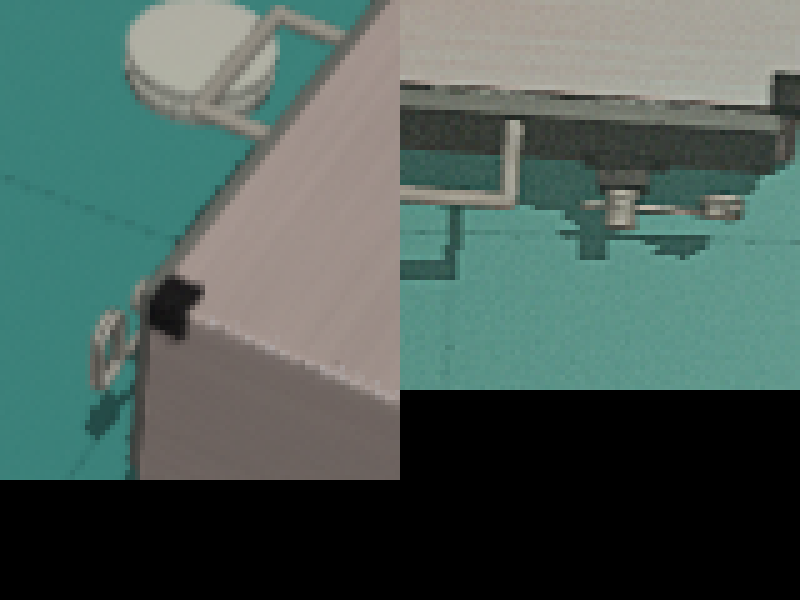

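Request:
{"api": "send_rows", "payload": {"plan": [[0,0,-0.16,0],[0,0,-0.16,0],[0,0,-0.16,0],[0.12,-0.11,0,0],[0.12,-0.11,0,0],[0.12,-0.11,0,0],[0.12,-0.11,0,0],[0.12,-0.11,0,0],[0.12,-0.11,0,0],[0.12,-0.11,0,0],[0.12,-0.11,0,0],[0.12,-0.11,0,0]]}}

```text
time_s: 2.2
tcp_pos: [0.3876, -0.1364, 0.3442]
orientation: [[0.949, 0.314, 0.001], [0.314, -0.949, -0.0], [0.001, 0.001, -1.0]]
wrist_force: [1.8, -1.5, 0.1]
opening: 0.996
gripper_force: 0.0
```

Request:
{"api": "send_rows", "payload": {"plan": [[0.12,-0.11,0,0],[0.12,-0.11,0,0],[0,0,0,0.136],[0,0,0,0.136],[0,0,0,0.136],[0,0,0,0]]}}

```text
time_s: 2.8
tcp_pos: [0.4348, -0.0528, 0.3439]
orientation: [[1.0, -0.002, 0.0], [-0.002, -1.0, 0.0], [0.0, -0.0, -1.0]]
wrist_force: [-1.5, 0.4, -0.2]
opening: 0.999
gripper_force: 0.0
```

```bash
python3 - <<'E'
from h import *
np.set_printoptions(precision=3,suppress=True)
print(env.read_state()["joints"])
snap("wrist","w1.png"); f,cx,cy,e,R=K("wrist"); print(f,e,R)
for o in "pin_hole clip_loop clip_leg handle tray_in".split():
    print(o,[(np.round(d["point"]).tolist(),round(d["p"],2)) for d in viewer.look_for("wrist",o)[:3]])
E
```

```text
[-0.121 -0.073  0.306  1.95   0.     3.022]
386.7029145193996 [ 0.516 -0.053  0.517] [[ 0.002 -0.948 -0.317]
 [-1.    -0.002 -0.001]
 [ 0.     0.317 -0.948]]
pin_hole [([36.0, 157.0], 0.9)]
clip_loop [([91.0, 268.0], 0.82)]
clip_leg [([95.0, 270.0], 0.72)]
handle [([51.0, 138.0], 0.67)]
tray_in [([4.0, 415.0], 0.95), ([166.0, 520.0], 0.85), ([326.0, 485.0], 0.79)]
```

View pics/w1.png

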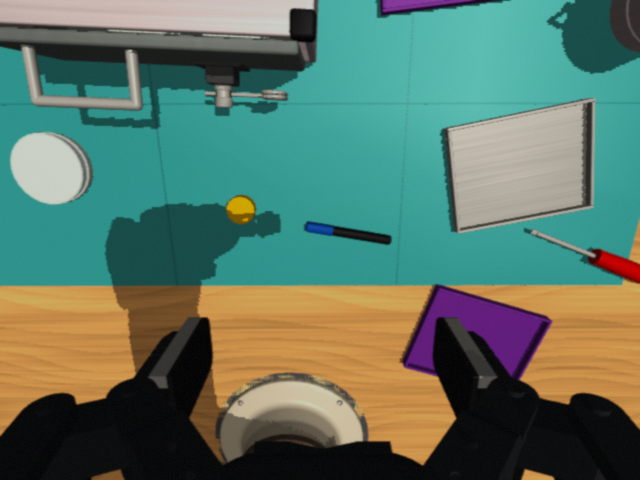

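Request:
{"api": "send_rows", "payload": {"plan": [[0.16,0,0,0],[0.16,0,0,0],[0.16,0,0,0],[0.16,0,0,0],[0.16,0,0,0],[0.16,0,0,0],[0.16,0,0,0],[0.16,0,0,0]]}}

```text
time_s: 3.9
tcp_pos: [0.742, -0.05, 0.2958]
orientation: [[0.998, 0.0, 0.059], [0.0, -1.0, -0.004], [0.059, 0.004, -0.998]]
wrist_force: [-0.4, 0.2, 1.7]
opening: 0.997
gripper_force: 0.0
```

Request:
{"api": "send_rows", "payload": {"plan": [[0.16,0,-0.05,0],[0.16,0,-0.05,0],[0.16,0,-0.05,0]]}}

```text
time_s: 4.2
tcp_pos: [0.8018, -0.0451, 0.291]
orientation: [[0.986, -0.001, 0.169], [0.001, -1.0, -0.011], [0.169, 0.011, -0.986]]
wrist_force: [-0.5, -0.3, -0.9]
opening: 1.002
gripper_force: 0.0
```

```bash
python3 -c "
from h import *
print(env.read_state()['joints'])"
```

```text
[-5.56674595e-02  7.43903562e-01  1.23384973e+00  1.89094715e+00
 -1.40503067e-03  3.08561627e+00]
```

Request:
{"api": "send_rows", "payload": {"plan": [[0.1,0,-0.13,0],[0.1,0,-0.13,0],[0.1,0,-0.13,0],[0.1,0,-0.13,0]]}}

```text
time_s: 4.6
tcp_pos: [0.7922, -0.0382, 0.3857]
orientation: [[0.953, -0.003, 0.303], [0.002, -1.0, -0.018], [0.303, 0.018, -0.953]]
wrist_force: [0.6, 0.7, 0.0]
opening: 1.004
gripper_force: 0.0
```

```bash
python3 -c "
from h import *
print(env.read_state()['joints'])"
```

```text
[-0.04687683  0.62934722  1.23509996  1.86806498 -0.00341512  3.09455897]
```

Request:
{"api": "send_rows", "payload": {"plan": [[0.13,0,-0.1,0],[0.13,0,-0.1,0],[0.13,0,-0.1,0],[0.13,0,-0.1,0],[0.13,0,-0.1,0],[0.13,0,-0.1,0],[0.13,0,-0.1,0]]}}

```text
time_s: 5.3
tcp_pos: [0.8128, -0.0273, 0.507]
orientation: [[0.849, -0.007, 0.529], [0.008, -1.0, -0.026], [0.529, 0.026, -0.848]]
wrist_force: [-0.1, -0.1, 0.2]
opening: 1.0
gripper_force: 0.0
```

```bash
python3 -c "
from h import *
print(env.read_state()['joints'])"
```

```text
[-0.02943949  0.50937614  1.23421895  1.73746649 -0.010608    3.10869922]
```

Request:
{"api": "send_rows", "payload": {"plan": [[-0.15,0,0,0],[-0.15,0,0,0],[-0.15,0,0,0],[-0.15,0,0,0],[-0.15,0,0,0],[-0.15,0,0,0],[-0.15,0,0,0],[-0.15,0,0,0],[-0.15,0,0,0],[-0.15,0,0,0],[0,0,0,0]], "jaw": 0.06}}

```text
time_s: 6.4
tcp_pos: [0.4812, -0.0306, 0.3054]
orientation: [[0.851, -0.007, 0.526], [0.008, -1.0, -0.026], [0.526, 0.026, -0.85]]
wrist_force: [0.9, 0.3, 0.2]
opening: 0.533
gripper_force: 0.0
```

```bash
python3 - <<'E'
from h import *
np.set_printoptions(precision=3,suppress=True)
print(env.read_state()["joints"])
im=snap("wrist","w2.png"); f,cx,cy,e,R=K("wrist"); print(f,e,R)
for o in "pin_hole clip_loop clip_leg handle tray_in".split():
    print(o,[(np.round(d["point"]).tolist(),round(d["p"],2)) for d in viewer.look_for("wrist",o)[:3]])
E
```

```text
[-0.071 -0.616 -0.303  1.33   0.011  3.074]
386.7029145193996 [ 0.46  -0.025  0.497] [[-0.007 -0.973  0.232]
 [-1.     0.001 -0.028]
 [ 0.027 -0.232 -0.972]]
pin_hole [([124.0, 178.0], 0.94)]
clip_loop [([262.0, 284.0], 0.61)]
clip_leg [([262.0, 288.0], 0.86)]
handle [([221.0, 165.0], 0.74)]
tray_in [([339.0, 549.0], 0.82), ([150.0, 437.0], 0.8)]
```

View pics/w2.png

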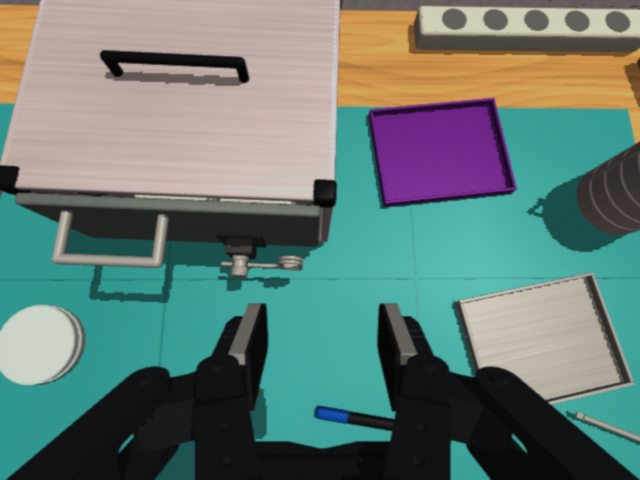

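```bash
python3 - <<'E'
from h import *
np.set_printoptions(precision=4,suppress=True)
R1=np.array([[.002,-.948,-.317],[-1,-.002,-.001],[0,.317,-.948]]);e1=np.array([.516,-.053,.517])
f,cx,cy,e2,R2=K("wrist")
def r(e,R,rc):
    d=R@np.array([(rc[1]-cx)/f,(rc[0]-cy)/f,1]);return e,d/np.linalg.norm(d)
w1=lambda p:r(e1,R1,p); w2=lambda p:r(e2,R2,p)
print("loop",tri([w1((96,276)),w2((263,290)),ray("scene",(259.6,341.6)),ray("top",(201.6,324.4))]))
print("loop wrist",tri([w1((96,276)),w2((263,290))]))
print("pin",tri([w1((95,223)),w2((265,240)),ray("top",(201.6,304))]))
print("hbar L",tri([w1((100,38)),w2((259,58))]));print("hbar R",tri([w1((104,140)),w2((263,162))]))
def z(w,p,h):
    e,d=w(p);return e+d*(h-e[2])/d[2]
print("h on z .142",z(w2,(259,58),.142),z(w2,(263,162),.142))
print("roof edge",z(w2,(192,20),.17),z(w2,(200,330),.17))
print("tray",[z(w1,p,.016) for p in((128,446),(100,593),(207,592),(231,457))],[z(w2,p,.016) for p in((301,459),(275,591),(382,633))])
E
```

```text
loop (array([ 0.5368, -0.0036,  0.0791]), [np.float64(0.002704549874713182), np.float64(0.00447961375341451), np.float64(0.0016912064384455318), np.float64(0.0035302352738686067)])
loop wrist (array([ 0.5335, -0.0059,  0.1146]), [np.float64(0.0023302816299846122), np.float64(0.002330281629984663)])
pin (array([0.5356, 0.0529, 0.0776]), [np.float64(0.0006901326630041393), np.float64(0.003505884332926262), np.float64(0.0030645858688761875)])
hbar L (array([0.527 , 0.1862, 0.1728]), [np.float64(0.0014999371441354603), np.float64(0.0014999371441356188)])
hbar R (array([0.524 , 0.1012, 0.1707]), [np.float64(0.0006305452430435375), np.float64(0.0006305452430435322)])
h on z .142 [0.5335 0.2081 0.142 ] [0.5296 0.113  0.142 ]
roof edge [0.5882 0.2316 0.17  ] [ 0.5815 -0.0419  0.17  ]
tray [array([ 0.5  , -0.207,  0.016]), array([ 0.533 , -0.3823,  0.016 ]), array([ 0.4002, -0.4108,  0.016 ]), array([ 0.3667, -0.2357,  0.016 ])] [array([ 0.504 , -0.2096,  0.016 ]), array([ 0.5363, -0.3834,  0.016 ]), array([ 0.4061, -0.4129,  0.016 ])]
```

Request:
{"api": "send_rows", "payload": {"plan": [[-0.055,-0.025,0.127,0.025],[-0.055,-0.025,0.127,0],[-0.055,-0.025,0.127,0],[-0.055,-0.025,0.127,0],[0,0,0,0]]}}

```text
time_s: 7.2
tcp_pos: [0.5081, -0.0092, 0.1359]
orientation: [[0.855, -0.015, 0.518], [-0.005, -1.0, -0.021], [0.518, 0.016, -0.855]]
wrist_force: [-0.7, -0.7, -0.2]
opening: 0.523
gripper_force: 0.0
```

```bash
python3 - <<'E'
from h import *
np.set_printoptions(precision=4,suppress=True)
snap("wrist","w3.png"); f,cx,cy,e,R=K("wrist"); print(e,R)
for o in "pin_hole clip_loop clip_leg handle".split():
    print(o,[(np.round(d["point"]).tolist(),round(d["p"],2)) for d in viewer.look_for("wrist",o)[:3]])
E
```

```text
[ 0.4875 -0.006   0.3302] [[-0.0156 -0.9742  0.2252]
 [-0.9997  0.0116 -0.0192]
 [ 0.016  -0.2254 -0.9741]]
pin_hole [([116.0, 197.0], 0.8)]
clip_loop [([255.0, 301.0], 0.56)]
clip_leg [([256.0, 302.0], 0.92)]
handle [([180.0, 173.0], 0.57)]
```

View pics/w3.png

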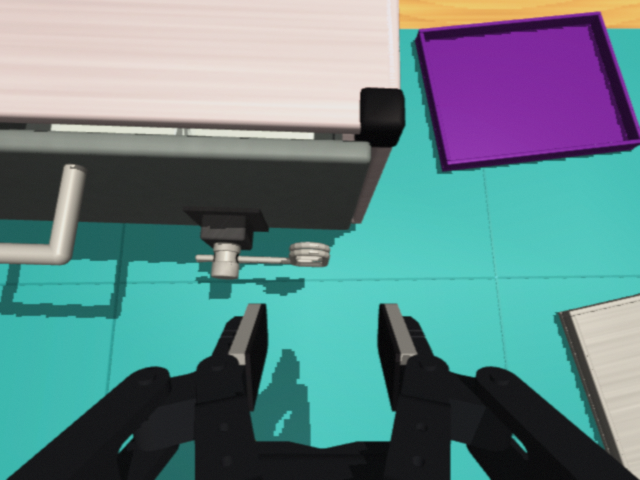

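```bash
cat >> h.py <<'E'
FW,CXW,CYW=K("wrist")[:3]
R1=np.array([[.002,-.948,-.317],[-1,-.002,-.001],[0,.317,-.948]]);e1=np.array([.516,-.053,.517])
R2=np.array([[-.007,-.973,.232],[-1,.001,-.028],[.027,-.232,-.972]]);e2=np.array([.460,-.025,.497])
R3=np.array([[-.0156,-.9742,.2252],[-.9997,.0116,-.0192],[.016,-.2254,-.9741]]);e3=np.array([.4875,-.006,.3302])
def wr(e,R,rc):
    d=R@np.array([(rc[1]-CXW)/FW,(rc[0]-CYW)/FW,1]);return e,d/np.linalg.norm(d)
E
python3 - <<'E'
from h import *
np.set_printoptions(precision=4,suppress=True)
w=[wr(e1,R1,(96,276)),wr(e2,R2,(263,290)),wr(e3,R3,(254,310))]; s=ray("scene",(259.6,341.6)); t=ray("top",(201.6,324.4))
for L in (w,w[1:],w+[s],[w[2],s],[w[2],s,t]): print(tri(L))
e,d=w[2]
for h in(.075,.08,.085,.09): print(e+d*(h-e[2])/d[2])
e,d=wr(e3,R3,(259,225)); print("hole z.069",e+d*(.0695-e[2])/d[2])
print("front bottom edge? handle R", [ (lambda e,d:e+d*(.142-e[2])/d[2])(*wr(e3,R3,p)) for p in((254,0),(254,60),(262,62))])
print(tri([wr(e2,R2,(263,162)),wr(e3,R3,(256,66)),wr(e1,R1,(104,140))]))
E
```

```text
(array([ 0.5345, -0.0037,  0.0953]), [np.float64(0.0023607651382442033), np.float64(0.0013607983260731562), np.float64(0.0010820574754572606)])
(array([ 0.5323, -0.0032,  0.1094]), [np.float64(0.00011022338563977412), np.float64(0.00011022338563970561)])
(array([ 0.5372, -0.0027,  0.0784]), [np.float64(0.0032896406099433145), np.float64(0.0013812730605568737), np.float64(0.0014141686173302997), np.float64(0.0009826738492667592)])
(array([ 0.5385, -0.0028,  0.0787]), [np.float64(0.00015107801674183236), np.float64(0.00015107801674177278)])
(array([ 0.537 , -0.0037,  0.0786]), [np.float64(0.0019017311816193901), np.float64(0.0016074457640680591), np.float64(0.0035057987210253337)])
[ 0.5393 -0.0027  0.075 ]
[ 0.5383 -0.0027  0.08  ]
[ 0.5373 -0.0028  0.085 ]
[ 0.5363 -0.0029  0.09  ]
hole z.069 [0.5377 0.0554 0.0695]
front bottom edge? handle R [array([0.5276, 0.1482, 0.142 ]), array([0.5273, 0.1192, 0.142 ]), array([0.5232, 0.1176, 0.142 ])]
(array([0.5241, 0.1083, 0.1537]), [np.float64(8.536352604441043e-05), np.float64(0.00031098104037755286), np.float64(0.0002792249666915578)])
```

Request:
{"api": "send_rows", "payload": {"plan": [[0,-0.0125,0.02,0.034],[0,-0.0125,0.045,0],[0,0,0.045,0],[0,0,0.045,0],[0,0,0,0]]}}

```text
time_s: 7.95
tcp_pos: [0.5346, -0.0139, 0.1024]
orientation: [[0.85, -0.025, 0.526], [-0.021, -1.0, -0.014], [0.526, 0.001, -0.85]]
wrist_force: [-0.3, -0.2, 0.2]
opening: 0.53
gripper_force: 0.0
```

```bash
python3 - <<'E'
from h import *
np.set_printoptions(precision=4,suppress=True)
snap("wrist","w4.png"); f,cx,cy,e,R=K("wrist"); print(e,R)
print(env.read_state()["tcp_pos"])
for o in "clip_loop clip_leg".split():
    print(o,[(np.round(d["point"]).tolist(),round(d["p"],2)) for d in viewer.look_for("wrist",o)[:3]])
E
```

```text
[ 0.5118 -0.013   0.2929] [[-0.0246 -0.9729  0.2297]
 [-0.9997  0.0237 -0.0069]
 [ 0.0012 -0.2298 -0.9732]]
[ 0.5346 -0.0138  0.1034]
clip_loop [([292.0, 289.0], 0.61)]
clip_leg [([289.0, 291.0], 0.84)]
```

View pics/w4.png

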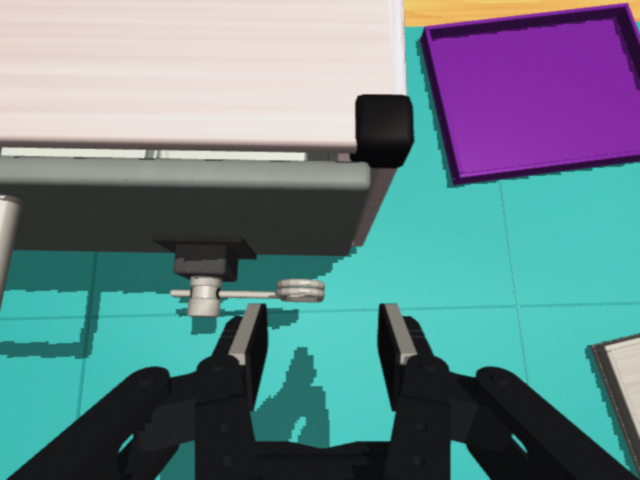

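Request:
{"api": "send_rows", "payload": {"plan": [[0,-0.018,0,0],[0,-0.018,0,0],[0,0,0,0]]}}

```text
time_s: 8.4
tcp_pos: [0.5348, -0.0084, 0.104]
orientation: [[0.849, -0.015, 0.528], [-0.012, -1.0, -0.009], [0.528, 0.001, -0.849]]
wrist_force: [0.1, 0.8, -0.4]
opening: 0.532
gripper_force: 0.0
```

```bash
python3 - <<'E'
from h import *
np.set_printoptions(precision=4,suppress=True)
f,cx,cy,e,R=K("wrist"); s=env.read_state();print(s["tcp_pos"],s["orientation"],s["joints"])
R4=np.array([[-.0246,-.9729,.2297],[-.9997,.0237,-.0069],[.0012,-.2298,-.9732]]);e4=np.array([.5118,-.013,.2929])
r4=wr(e4,R4,(291,301))
for h in(.078,.08,.085):print(r4[0]+r4[1]*(h-r4[0][2])/r4[1][2])
print(tri([r4,wr(e3,R3,(254,310)),wr(e2,R2,(263,290)),ray("scene",(259.6,341.6))]))
E
```

```text
[ 0.5348 -0.0084  0.104 ] [[ 0.8492 -0.0147  0.5279]
 [-0.0118 -0.9999 -0.0089]
 [ 0.5279  0.0013 -0.8493]] [-0.0151 -0.5739 -0.6771  0.9114 -0.0009  3.1406]
[ 0.5357 -0.0021  0.078 ]
[ 0.5355 -0.0022  0.08  ]
[ 0.535  -0.0024  0.085 ]
(array([ 0.5376, -0.0021,  0.0779]), [np.float64(0.001850558533090763), np.float64(0.0013045905800173332), np.float64(0.0007417680001955498), np.float64(0.00036693682858890343)])
```

Request:
{"api": "send_rows", "payload": {"plan": [[0,0,-0.13,0],[0,0,-0.13,-0.19],[0,0,0,-0.19],[0,0,0,-0.19],[0,0,0,-0.19],[0,0,0,-0.19],[0,0,0,-0.19],[0,0,0,-0.19],[0,0,0,-0.19],[0,0,0,-0.19],[0,0,0,-0.19],[0,0,0,-0.19]]}}

```text
time_s: 9.6
tcp_pos: [0.4936, -0.0078, 0.1699]
orientation: [[-0.05, 0.848, 0.528], [0.998, 0.065, -0.009], [-0.042, 0.526, -0.849]]
wrist_force: [-1.6, -0.5, 0.7]
opening: 0.53
gripper_force: 0.0
```

Request:
{"api": "send_rows", "payload": {"plan": [[0,0,0,-0.19],[0,0,0,-0.19],[0,0,0,-0.19],[0,0,0,-0.19],[0,0,0,-0.19],[0,0,0,-0.19],[0,0,0,-0.19],[0,0,0,-0.19],[0,0,0,-0.19],[0,0,0,-0.167],[0,0,0,0]]}}

```text
time_s: 10.7
tcp_pos: [0.4936, -0.0078, 0.1699]
orientation: [[-0.849, 0.035, 0.527], [0.036, 0.999, -0.009], [-0.527, 0.011, -0.85]]
wrist_force: [1.0, 0.1, 0.8]
opening: 0.534
gripper_force: 0.0
```

Request:
{"api": "send_rows", "payload": {"plan": [[0.011,0.01,0.08,0],[0.011,0.01,0.08,0],[0,0,0.08,0],[0,0,0,0]]}}

```text
time_s: 11.1
tcp_pos: [0.5252, -0.0022, 0.1016]
orientation: [[-0.851, 0.04, 0.523], [0.042, 0.999, -0.009], [-0.523, 0.014, -0.852]]
wrist_force: [-0.9, 0.4, 0.2]
opening: 0.53
gripper_force: 0.0
```

```bash
python3 - <<'E'
from h import *
np.set_printoptions(precision=4,suppress=True)
snap("wrist","w5.png"); f,cx,cy,e,R=K("wrist"); s=env.read_state();print(s["tcp_pos"],s["joints"],e,R)
g=np.array([.5375,-.0025,.080]); 
print("proj loop",proj("wrist",g))
print(viewer.look_for("wrist","clip_loop"))
E
```

```text
[ 0.5254 -0.0023  0.1036] [ 0.0017 -0.5972 -0.689   0.9266 -0.01    0.0425] [0.3653 0.0027 0.2082] [[ 0.0395  0.6436  0.7643]
 [ 0.9991 -0.0357 -0.0215]
 [ 0.0134  0.7645 -0.6445]]
proj loop [266.9237 322.0401]
[{'point': [237.0, 342.0], 'p': 0.72}]
```

View pics/w5.png

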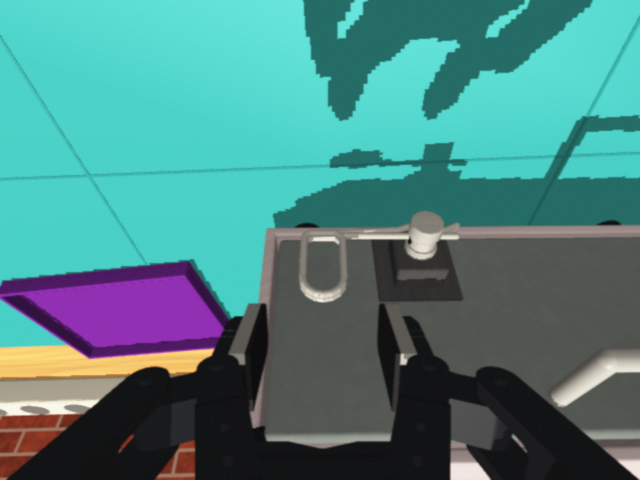

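Request:
{"api": "send_rows", "payload": {"plan": [[-0.006,0,0.044,0],[0,0,0.044,0],[0,0,0.044,0],[0,0,0,0]]}}

```text
time_s: 11.6
tcp_pos: [0.5485, -0.0029, 0.0724]
orientation: [[-0.849, 0.039, 0.527], [0.04, 0.999, -0.009], [-0.527, 0.013, -0.85]]
wrist_force: [-0.4, 0.5, -0.3]
opening: 0.527
gripper_force: 0.0
```

Request:
{"api": "send_rows", "payload": {"plan": [[0,0,0,0],[0,0,0,0],[0,0,0,0],[0,0,0,0],[0,0,0,0]], "jaw": -1, "squeeze": 30}}

```text
time_s: 12.1
tcp_pos: [0.5487, -0.0028, 0.0729]
orientation: [[-0.849, 0.037, 0.528], [0.038, 0.999, -0.009], [-0.528, 0.012, -0.849]]
wrist_force: [-0.8, -0.7, 0.3]
opening: 0.001
gripper_force: 0.2
```

```bash
python3 - <<'E'
from h import *
np.set_printoptions(precision=4,suppress=True)
im=snap("wrist"); cv2.imwrite("pics/w6.png",cv2.resize(im[150:450,140:540],(800,600),interpolation=3)[:,:,::-1])
s=env.read_state();print(s["tcp_pos"],s["opening"])
print("proj loop, grasp",proj("wrist",[.5375,-.0025,.080]),proj("wrist",s["tcp_pos"]-.019*s["orientation"][:,2]),proj("wrist",s["tcp_pos"]))
E
```

```text
[ 0.5487 -0.0028  0.0727] 0.002278813503270525
proj loop, grasp [290.9006 322.1015] [309.1222 322.1399] [290.7885 322.155 ]
```

View pics/w6.png

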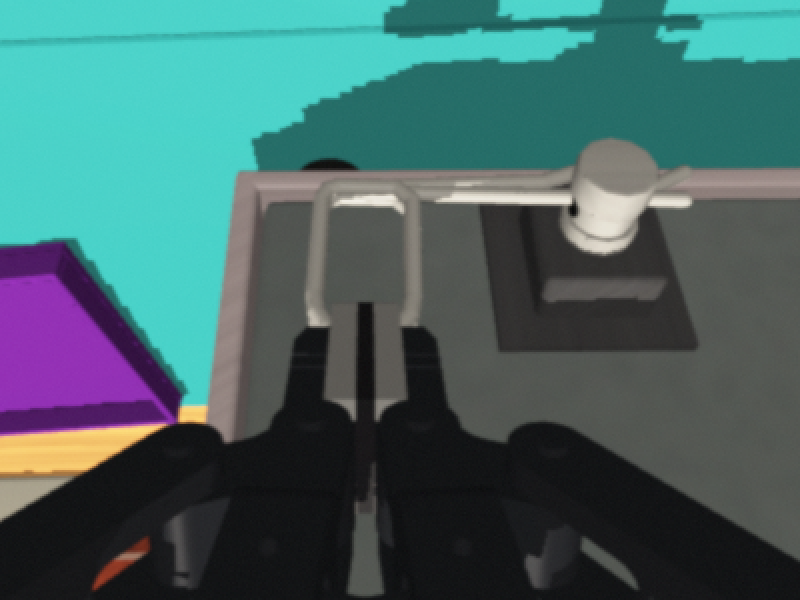

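```bash
python3 - <<'E'
from h import *
np.set_printoptions(precision=4,suppress=True)
R4=np.array([[-.0246,-.9729,.2297],[-.9997,.0237,-.0069],[.0012,-.2298,-.9732]]);e4=np.array([.5118,-.013,.2929])
R5=np.array([[.0395,.6436,.7643],[.9991,-.0357,-.0215],[.0134,.7645,-.6445]]);e5=np.array([.3653,.0027,.2082])
f,cx,cy,e6,R6=K("wrist");print(e6)
a=wr(e4,R4,(296,301));b=wr(e5,R5,(237,324));c=wr(e6,R6,(245,322.5))
print("foot",tri([a,b]),tri([a,b,c]))
print("top",tri([wr(e4,R4,(283,301)),wr(e5,R5,(298,324))]))
print("ctr",tri([wr(e4,R4,(291,301)),wr(e5,R5,(267,324))]), tri([wr(e5,R5,(267,324)),ray("scene",(259.6,341.6))]), tri([wr(e5,R5,(267,324)),ray("top",(201.6,324.4))]))
print("hole(pin mid)",tri([wr(e4,R4,(294,204)),wr(e5,R5,(236,424))]))
for x in(.535,.54,.545,.55):
    for nm,r in(("foot",b),("top",wr(e5,R5,(298,324)))): print(x,nm,(r[0]+r[1]*(x-r[0][0])/r[1][0])[2])
s=env.read_state()
for d in(0,.005,.01): print(d,proj("wrist",s["tcp_pos"]-d*s["orientation"][:,2]))
E
```

```text
[0.3882 0.002  0.1768]
foot (array([ 0.5347, -0.0011,  0.0604]), [np.float64(7.838988247445545e-05), np.float64(7.838988247444557e-05)]) (array([ 0.535 , -0.0013,  0.0574]), [np.float64(0.0003127625861521302), np.float64(0.0020701232093586763), np.float64(0.00211378133481562)])
top (array([ 0.5373, -0.0025,  0.1002]), [np.float64(0.0007591395816125919), np.float64(0.0007591395816125976)])
ctr (array([ 0.5354, -0.0018,  0.0816]), [np.float64(0.0004496452146766416), np.float64(0.0004496452146766394)]) (array([ 0.5385, -0.002 ,  0.0787]), [np.float64(0.0007436398280210258), np.float64(0.0007436398280209506)]) (array([ 0.5332, -0.0034,  0.0833]), [np.float64(0.002106486994591074), np.float64(0.002106486994591071)])
hole(pin mid) (array([0.5374, 0.0572, 0.0601]), [np.float64(0.00015919727183843495), np.float64(0.00015919727183842796)])
0.535 foot 0.060196451437627835
0.535 top 0.10169765142063147
0.54 foot 0.05583571046643243
0.54 top 0.09855969182783925
0.545 foot 0.051474969495237
0.545 top 0.095421732235047
0.55 foot 0.047114228524041596
0.55 top 0.09228377264225476
0 [290.7885 322.155 ]
0.005 [295.2667 322.1513]
0.01 [299.9807 322.1474]
```

The crop shows the shut fingers at about (301,322), in front of the loop's top, with the loop upright and still in place. The grasp missed. I'll check from the other cameras in one composite.

```bash
python3 - <<'E'
from h import *
np.set_printoptions(precision=1,suppress=True)
s=env.read_state();T=s["tcp_pos"];O=s["orientation"]
out=np.zeros((600,800,3),np.uint8)
for k,n in enumerate(("scene","top")):
    im=snap(n)[:,:,::-1].copy()
    c=proj(n,T-.03*O[:,2]).round().astype(int)
    cr=im[c[0]-33:c[0]+34,c[1]-33:c[1]+34]; big=cv2.resize(cr,(400,400),interpolation=3); big2=big.copy()
    sc=400/67
    for p,col in((T,(0,0,255)),(np.array([.5365,-.002,.080]),(0,255,0)),(np.array([.5365,-.002,.103]),(255,0,0)),(T-.054*O[:,2]-.019*O[:,2],(0,255,255))):
        q=proj(n,p); x=int((q[1]-c[1]+33+.5)*sc);y=int((q[0]-c[0]+33+.5)*sc); cv2.circle(big2,(x,y),3,col,-1); print(n,q)
    out[:400,400*k:400*k+400]=big2; out[400:,400*k:400*k+200]=cv2.resize(big,(200,200))
im=snap("wrist")[:,:,::-1]; out[400:,200:400]=im[200:400,222:422]
cv2.imwrite("pics/comp.png",out)
E
```

```text
scene [262.7 345.2]
scene [258.8 341.1]
scene [252.3 341.5]
scene [239.5 332.5]
top [196.9 323.6]
top [200.6 323.2]
top [199.2 323.3]
top [206.6 323.2]
```

View pics/comp.png

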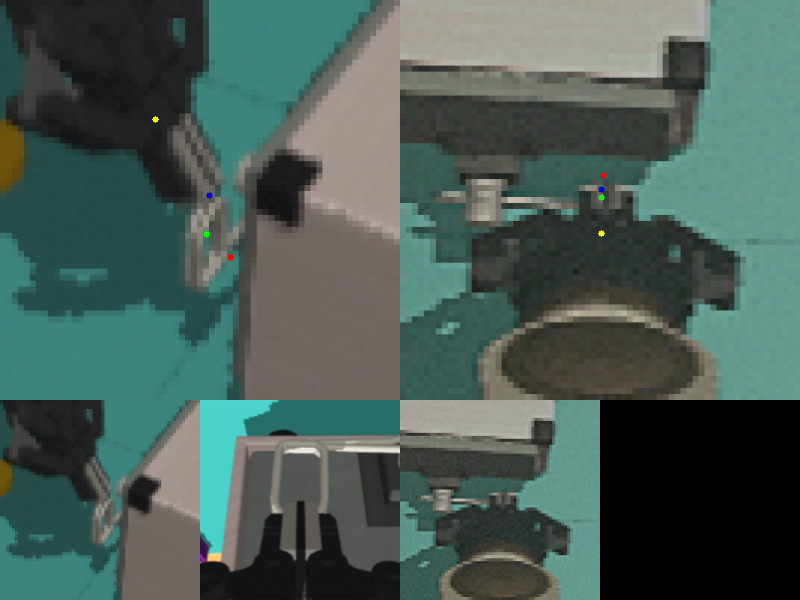

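Both views show the real fingertips about 32 mm short of the reported TCP (red dot): they shut at the loop's top. I'll back off, open, and go deeper by that amount.

Request:
{"api": "send_rows", "payload": {"plan": [[0,0,-0.04,0],[0,0,-0.04,0]]}}

```text
time_s: 12.5
tcp_pos: [0.5353, -0.0026, 0.0933]
orientation: [[-0.849, 0.037, 0.527], [0.038, 0.999, -0.009], [-0.526, 0.012, -0.85]]
wrist_force: [0.7, 0.2, 0.7]
opening: -0.0
gripper_force: 0.0
```

Request:
{"api": "send_rows", "payload": {"plan": [[0,0,0,0],[0,0,0,0],[0,0,0,0],[0,0,0.04,0],[0,0,0.04,0],[0,0,0.03,0],[0,0,0.03,0],[0,0,0.02,0],[0,0,0,0]], "jaw": 0.06}}

```text
time_s: 13.4
tcp_pos: [0.561, -0.003, 0.0506]
orientation: [[-0.85, 0.037, 0.526], [0.038, 0.999, -0.009], [-0.526, 0.012, -0.851]]
wrist_force: [-0.6, 0.5, -0.1]
opening: 0.53
gripper_force: 0.0
```

Request:
{"api": "send_rows", "payload": {"plan": [[0,0,0.015,0],[0,0,0.012,0],[0,0,0,0]]}}

```text
time_s: 13.7
tcp_pos: [0.5655, -0.0031, 0.0448]
orientation: [[-0.849, 0.037, 0.527], [0.038, 0.999, -0.009], [-0.527, 0.012, -0.85]]
wrist_force: [-0.2, 0.7, -1.1]
opening: 0.533
gripper_force: 0.0
```

Request:
{"api": "send_rows", "payload": {"plan": [[0,0,0,0],[0,0,0,0],[0,0,0,0],[0,0,0,0],[0,0,0,0]], "jaw": -1, "squeeze": 30}}

```text
time_s: 14.2
tcp_pos: [0.5657, -0.003, 0.0455]
orientation: [[-0.849, 0.037, 0.528], [0.038, 0.999, -0.009], [-0.528, 0.012, -0.849]]
wrist_force: [-0.7, 0.5, 1.4]
opening: 0.294
gripper_force: 31.1
```

Request:
{"api": "send_rows", "payload": {"plan": [[0,-0.01,0,0],[0,-0.01,0,0],[0,-0.012,0,0],[0,-0.012,0,0],[0,-0.012,0,0],[0,-0.012,0,0]]}}

```text
time_s: 14.8
tcp_pos: [0.565, -0.0235, 0.045]
orientation: [[-0.849, 0.037, 0.528], [0.038, 0.999, -0.009], [-0.528, 0.013, -0.849]]
wrist_force: [3.4, 2.8, -1.0]
opening: 0.297
gripper_force: 30.7
```

Request:
{"api": "send_rows", "payload": {"plan": [[0,-0.012,0,0],[0,-0.012,0,0],[0,-0.014,0,0],[0,-0.014,0,0],[0,-0.016,0,0],[0,-0.016,0,0],[0,-0.016,0,0],[0,0,0,0]]}}

```text
time_s: 15.6
tcp_pos: [0.5636, -0.0541, 0.0445]
orientation: [[-0.849, 0.038, 0.527], [0.039, 0.999, -0.01], [-0.527, 0.012, -0.85]]
wrist_force: [-0.2, -0.4, -0.5]
opening: 0.293
gripper_force: 30.8
```

Request:
{"api": "send_rows", "payload": {"plan": [[0.057,-0.003,-0.088,0],[0.057,-0.003,-0.088,0],[0.057,-0.003,-0.088,0],[-0.011,-0.138,0.002,0],[-0.011,-0.138,0.002,0],[-0.011,-0.138,0.002,0],[-0.011,-0.138,0.002,0],[-0.011,-0.138,0.002,0],[-0.011,-0.138,0.002,0],[-0.011,-0.138,0.002,0],[0,0,0,0]]}}

```text
time_s: 16.7
tcp_pos: [0.489, -0.3481, 0.0889]
orientation: [[-0.849, 0.041, 0.526], [0.041, 0.999, -0.011], [-0.526, 0.012, -0.85]]
wrist_force: [-0.7, 1.0, -0.9]
opening: 0.297
gripper_force: 30.8
```

```bash
python3 - <<'E'
from h import *
np.set_printoptions(precision=4,suppress=True)
for n in("wrist","scene","top"):
    snap(n,"t_%s.png"%n)
    for o in("clip_loop","clip_leg","tray_in"):
        print(n,o,[(np.round(d["point"]).tolist(),round(d["p"],2),onz(n,d["point"],.004 if o=="tray_in" else .09)) for d in viewer.look_for(n,o)[:4]])
# steel tray outline in top: light low-saturation blob near predicted centre
for n in("top","scene","wrist"):
    im=cv2.imread("pics/t_%s.png"%n); hsv=cv2.cvtColor(im,cv2.COLOR_BGR2HSV)
    m=((hsv[...,1]<60)&(hsv[...,2]>100)).astype(np.uint8)
    k,lab,st,cen=cv2.connectedComponentsWithStats(m)
    q=proj(n,[.45,-.31,.004]); 
    for i in range(1,k):
        if st[i,4]>300 and abs(cen[i][::-1]-q).max()<80:
            r=cv2.boxPoints(cv2.minAreaRect(np.argwhere(lab==i).astype(np.float32)))
            print(n,q,cen[i][::-1],st[i,4],[onz(n,p,.01)[:2] for p in r],onz(n,cen[i][::-1],.004))
E
```

```text
wrist clip_loop [([275.0, 351.0], 0.68, array([ 0.4745, -0.3306,  0.09  ])), ([263.0, 445.0], 0.63, array([ 0.4678, -0.2892,  0.09  ]))]
wrist clip_leg [([274.0, 353.0], 0.65, array([ 0.4748, -0.3288,  0.09  ]))]
wrist tray_in [([100.0, 378.0], 0.85, array([ 0.4382, -0.3104,  0.004 ])), ([319.0, 482.0], 0.73, array([ 0.6807, -0.1887,  0.004 ]))]
scene clip_loop [([213.0, 367.0], 0.75, array([0.5235, 0.1792, 0.09  ])), ([322.0, 253.0], 0.61, array([ 0.4566, -0.2832,  0.09  ]))]
scene clip_leg [([324.0, 243.0], 0.48, array([ 0.4404, -0.2986,  0.09  ]))]
scene tray_in [([356.0, 249.0], 0.79, array([ 0.4602, -0.3153,  0.004 ])), ([308.0, 160.0], 0.76, array([ 0.1916, -0.3033,  0.004 ])), ([364.0, 366.0], 0.62, array([ 0.7056, -0.2051,  0.004 ])), ([211.0, 369.0], 0.59, array([0.4905, 0.2821, 0.004 ]))]
top clip_loop [([156.0, 173.0], 0.7, array([0.652, 0.435, 0.09 ])), ([144.0, 290.0], 0.69, array([0.6979, 0.0994, 0.09  ])), ([228.0, 447.0], 0.42, array([ 0.4661, -0.3564,  0.09  ]))]
top clip_leg [([228.0, 451.0], 0.52, array([ 0.4659, -0.3683,  0.09  ])), ([229.0, 222.0], 0.22, array([0
[... 501 characters left out ...]
] 1288 [array([ 0.5377, -0.3897]), array([ 0.5006, -0.2104]), array([ 0.3795, -0.2332]), array([ 0.416 , -0.4111])] [ 0.4784 -0.2955  0.004 ]
scene [352.0246 246.168 ] [387.8243 269.9049] 5949 [array([ 0.4193, -0.1699]), array([ 0.3764, -0.4048]), array([ 0.6705, -0.5078]), array([ 0.7341, -0.3145])] [ 0.5475 -0.3637  0.004 ]
wrist [118.7892 378.3015] [127.8052 362.065 ] 42397 [array([ 0.376 , -0.2427]), array([ 0.3943, -0.4086]), array([ 0.5527, -0.4349]), array([ 0.4975, -0.165 ])] [ 0.4554 -0.3188  0.004 ]
wrist [118.7892 378.3015] [ 79.5242 408.1054] 1385 [array([ 0.4084, -0.2934]), array([ 0.4351, -0.3157]), array([ 0.4473, -0.3035]), array([ 0.4181, -0.2816])] [ 0.4281 -0.2965  0.004 ]
```

Request:
{"api": "send_rows", "payload": {"plan": [[0.025,0.003,0.03,0],[0.025,0.003,0.03,0],[0.025,0,0.03,0],[0.025,0,0.03,0],[0.02,0,0.027,0],[0.012,0,0.017,0],[0,0,0,0]]}}

```text
time_s: 18.0
tcp_pos: [0.4811, -0.3406, 0.0257]
orientation: [[-0.85, 0.037, 0.526], [0.039, 0.999, -0.008], [-0.526, 0.014, -0.85]]
wrist_force: [0.1, 0.2, -0.9]
opening: 0.299
gripper_force: 30.9
```

Request:
{"api": "send_rows", "payload": {"plan": [[0.0053,0,0.0085,0],[0.0053,0,0.0085,0],[0.0053,0,0.0085,0],[0.0053,0,0.0085,0],[0.0053,0,0.0085,0],[0,0,0,0]]}}

```text
time_s: 18.6
tcp_pos: [0.4814, -0.3407, 0.0115]
orientation: [[-0.849, 0.037, 0.527], [0.038, 0.999, -0.009], [-0.527, 0.013, -0.85]]
wrist_force: [-0.3, -0.2, -0.3]
opening: 0.294
gripper_force: 30.9
```

Request:
{"api": "send_rows", "payload": {"plan": [[0.0035,0,0.0057,0],[0.0035,0,0.0057,0],[0,0,0,0]]}}

```text
time_s: 18.9
tcp_pos: [0.4815, -0.3407, 0.0078]
orientation: [[-0.849, 0.037, 0.527], [0.038, 0.999, -0.009], [-0.527, 0.013, -0.85]]
wrist_force: [-0.4, -0.0, -0.6]
opening: 0.296
gripper_force: 30.9
```

Request:
{"api": "send_rows", "payload": {"plan": [[0.0035,0,0.0057,0],[0.0035,0,0.0057,0],[0,0,0,0]]}}

```text
time_s: 19.2
tcp_pos: [0.4815, -0.3407, 0.0037]
orientation: [[-0.849, 0.037, 0.527], [0.038, 0.999, -0.009], [-0.527, 0.013, -0.85]]
wrist_force: [-0.0, 0.3, -0.7]
opening: 0.299
gripper_force: 30.9
```

Request:
{"api": "send_rows", "payload": {"plan": [[0.002,0,0.003,0],[0.002,0,0.003,0],[0,0,0,0]]}}

```text
time_s: 19.5
tcp_pos: [0.4815, -0.3407, 0.0017]
orientation: [[-0.849, 0.037, 0.527], [0.038, 0.999, -0.009], [-0.527, 0.012, -0.85]]
wrist_force: [-0.6, 0.1, -0.5]
opening: 0.294
gripper_force: 30.9
```

Request:
{"api": "send_rows", "payload": {"plan": [[0.0035,0,0.0057,0],[0.0035,0,0.0057,0],[0,0,0,0]]}}

```text
time_s: 19.8
tcp_pos: [0.4826, -0.3414, -0.0005]
orientation: [[-0.847, 0.037, 0.529], [0.037, 0.999, -0.01], [-0.529, 0.011, -0.848]]
wrist_force: [-2.3, 0.6, 9.2]
opening: 0.296
gripper_force: 32.4
```

Request:
{"api": "send_rows", "payload": {"plan": [[0.0035,0,0.0057,0],[0,0,0,0]]}}

```text
time_s: 20.0
tcp_pos: [0.4831, -0.3419, -0.0015]
orientation: [[-0.847, 0.037, 0.531], [0.037, 0.999, -0.011], [-0.531, 0.01, -0.848]]
wrist_force: [-3.4, 0.3, 11.8]
opening: 0.296
gripper_force: 34.9
```

Request:
{"api": "send_rows", "payload": {"plan": [[-0.006,0,-0.0095,0],[0,0,0,0]]}}

```text
time_s: 20.2
tcp_pos: [0.4819, -0.3411, -0.0001]
orientation: [[-0.849, 0.037, 0.528], [0.038, 0.999, -0.01], [-0.528, 0.012, -0.849]]
wrist_force: [0.1, -1.6, 1.2]
opening: 0.296
gripper_force: 31.7
```

Request:
{"api": "send_rows", "payload": {"plan": [[0,0,0,0],[0,0,0,0],[0,0,0,0],[0,0,0,0],[0,0,0,0]], "jaw": -0.1}}

```text
time_s: 20.7
tcp_pos: [0.4816, -0.3407, -0.0009]
orientation: [[-0.849, 0.037, 0.527], [0.038, 0.999, -0.009], [-0.527, 0.012, -0.85]]
wrist_force: [0.3, 0.1, 0.8]
opening: 0.449
gripper_force: 0.0
```

Request:
{"api": "send_rows", "payload": {"plan": [[0,0,-0.03,0],[0,0,-0.06,0],[0,0,-0.12,0],[0,0,-0.15,0],[0,0,-0.15,0],[0,0,0,0]]}}

```text
time_s: 21.3
tcp_pos: [0.4006, -0.3415, 0.1365]
orientation: [[-0.846, 0.039, 0.532], [0.036, 0.999, -0.016], [-0.532, 0.005, -0.847]]
wrist_force: [1.1, 0.4, 0.4]
opening: 0.449
gripper_force: 0.0
```

```bash
python3 - <<'E'
from h import *
np.set_printoptions(precision=4,suppress=True)
for n in("wrist","scene","top"):
    snap(n,"u_%s.png"%n)
    for o in("clip_loop","clip_leg","tray_in","pin_hole","handle"):
        print(n,o,[(np.round(d["point"]).tolist(),round(d["p"],2),onz(n,d["point"],.142 if o=="handle" else .01)) for d in viewer.look_for(n,o)[:3]])
print(env.read_state()["tcp_pos"])
E
```

```text
wrist clip_loop [([189.0, 338.0], 0.84, array([ 0.4439, -0.3279,  0.01  ]))]
wrist clip_leg [([191.0, 342.0], 0.78, array([ 0.4446, -0.3244,  0.01  ]))]
wrist tray_in [([317.0, 462.0], 0.81, array([ 0.6477, -0.1834,  0.01  ])), ([338.0, 226.0], 0.74, array([ 0.6831, -0.4681,  0.01  ])), ([164.0, 369.0], 0.69, array([ 0.418 , -0.3046,  0.01  ]))]
wrist pin_hole [([372.0, 602.0], 0.96, array([0.8304, 0.0713, 0.01  ]))]
wrist handle []
scene clip_loop [([353.0, 240.0], 0.51, array([ 0.4412, -0.3222,  0.01  ])), ([409.0, 289.0], 0.17, array([ 0.6115, -0.3909,  0.01  ]))]
scene clip_leg [([352.0, 243.0], 0.56, array([ 0.4468, -0.3172,  0.01  ]))]
scene tray_in [([363.0, 367.0], 0.96, array([ 0.7086, -0.2066,  0.01  ])), ([308.0, 157.0], 0.72, array([ 0.1918, -0.3107,  0.01  ])), ([355.0, 248.0], 0.68, array([ 0.4602, -0.3179,  0.01  ]))]
scene pin_hole [([253.0, 414.0], 0.73, array([0.671 , 0.1768, 0.01  ])), ([352.0, 248.0], 0.64, array([ 0.4558, -0.3109,  0.01  ]))]
scene handle [([201.0, 370.0], 0.65, array([0.5316, 0.1705, 0.142 ]))]
top clip_loop [([233.0, 435.0], 0.45, array([ 0.4614, -0.3373,  0.01  ]))]
top clip_leg [([237.0, 439.0], 0.63, array([ 0.4492, -0.3501,  0.01  ]))]
top tray_in [([234.0, 428.0], 0.81, array([ 0.4581, -0.3156,  0.01  ])), ([153.0, 392.0], 0.73, array([ 0.7006, -0.2058,  0.01  ])), ([314.0, 406.0], 0.61, array([ 0.2196, -0.2527,  0.01  ]))]
top pin_hole [([145.0, 290.0], 0.66, array([0.7179, 0.1025, 0.01  ]))]
top handle [([185.0, 284.0], 0.83, array([0.5667, 0.1086, 0.142 ]))]
[ 0.401  -0.3393  0.1293]
```

Request:
{"api": "send_rows", "payload": {"plan": [[-0.019,0.15,-0.03,0],[-0.019,0.15,-0.03,0],[-0.019,0.15,-0.03,0],[-0.019,0.15,-0.03,0],[-0.019,0.15,-0.03,0],[-0.019,0.15,-0.03,0],[-0.019,0.15,-0.03,0],[-0.019,0.15,-0.03,0],[-0.019,0.15,-0.03,0],[-0.019,0.15,-0.03,0],[-0.019,0.15,-0.03,0],[0,0,0,0]], "jaw": -0.18}}

```text
time_s: 23.4
tcp_pos: [0.4246, 0.1414, 0.2502]
orientation: [[-0.853, 0.027, 0.521], [0.03, 1.0, -0.002], [-0.521, 0.014, -0.853]]
wrist_force: [-1.1, -0.9, -1.5]
opening: 0.411
gripper_force: 0.0
```

Request:
{"api": "send_rows", "payload": {"plan": [[0,0,0,-0.182],[0,0,0,-0.182],[0,0,0,-0.182],[0,0,0,-0.182],[0,0,0,-0.182],[0,0,0,-0.182],[0,0,0,-0.182],[0,0,0,-0.182],[0,0,0,-0.182],[0,0,0,-0.182],[0,0,0,-0.182],[0,0,0,0]]}}

```text
time_s: 24.6
tcp_pos: [0.4251, 0.1342, 0.2492]
orientation: [[-0.035, -0.853, 0.521], [-0.999, 0.035, -0.009], [-0.011, -0.521, -0.854]]
wrist_force: [-0.1, 0.1, 0.4]
opening: 0.409
gripper_force: 0.0
```

```bash
python3 - <<'E'
from h import *
np.set_printoptions(precision=4,suppress=True)
for n in("wrist","scene","top"):
    snap(n,"v_%s.png"%n)
    for o in("clip_loop","handle","tray_in"):
        print(n,o,[(np.round(d["point"]).tolist(),round(d["p"],2),onz(n,d["point"],.142 if o=="handle" else .01)) for d in viewer.look_for(n,o)[:3]])
print(env.read_state()["joints"])
f,cx,cy,e,R=K("wrist");print(e,R)
im=cv2.imread("pics/v_top.png");hsv=cv2.cvtColor(im,cv2.COLOR_BGR2HSV)
# tray interior, clip shows as deviations: print residual of gray in tray box
g=cv2.cvtColor(im,cv2.COLOR_BGR2GRAY)[205:270,388:466]
for r in g[::2]: print("".join(" .:-=+*#%@"[min(9,int(v)//26)] for v in r))
E
```

```text
wrist clip_loop [([149.0, 262.0], 0.25, array([0.6555, 0.0879, 0.01  ]))]
wrist handle [([146.0, 260.0], 0.82, array([0.5458, 0.0747, 0.142 ]))]
wrist tray_in []
scene clip_loop [([352.0, 239.0], 0.5, array([ 0.4379, -0.3202,  0.01  ]))]
scene handle [([202.0, 372.0], 0.88, array([0.5384, 0.1669, 0.142 ]))]
scene tray_in [([304.0, 165.0], 0.96, array([ 0.2005, -0.2921,  0.01  ])), ([351.0, 247.0], 0.95, array([ 0.453 , -0.3099,  0.01  ])), ([362.0, 365.0], 0.84, array([ 0.702 , -0.2053,  0.01  ]))]
top clip_loop [([185.0, 286.0], 0.48, array([0.5919, 0.1116, 0.01  ]))]
top handle [([187.0, 286.0], 0.94, array([0.562 , 0.1034, 0.142 ]))]
top tray_in [([151.0, 392.0], 0.9, array([ 0.707 , -0.2048,  0.01  ])), ([325.0, 417.0], 0.78, array([ 0.1876, -0.2869,  0.01  ])), ([238.0, 429.0], 0.73, array([ 0.4453, -0.3187,  0.01  ]))]
[ 0.4861 -0.6903 -0.4417  1.3285 -0.2531 -1.1093]
[0.3316 0.0556 0.3957] [[-0.8543 -0.1296  0.5033]
 [ 0.0365  0.951   0.307 ]
 [-0.5185  0.2806 -0.8077]]
++++++++++++++++++++++++++++++++++++++++++++++++++++++++++++++++++++++++++++++
+++++++++++++++++++++++++++++
[... 1798 characters left out ...]
:-+********************************************************+-:-+++++
+++++++++=::+**********************************************+==+*****=-::=+++++
++++++++++=:=*+**********************************++++****=-..=++++++++++++++++
++++++++++=:-+**********************+==+*****=-::::=++++++++++++++++++++++++++
+++++++++++::+************+****#*+=:.:=+++++++++++++++++++++++++++++++++++++++
++++++++++++:-==******=-..=+++++++++++++++++++++++++++++++++++++++++++++++++++
+++++++++++=::-++++++++++++++++++++++++++++++=:=+**+++++++++++++++++++++++++++
+++++++++++++++++++++++++++++++++++++++++++++++::::-=+*+=+++++++++++++++++++++
++++++++++++++++++++++++++++++++++++++++++++++++++++::::-+**+=++++++++++++++++
```

```bash
python3 - <<'E'
from h import *
g=cv2.imread("pics/v_scene.png",0)[315:385,205:290].astype(int)
for r in g: print("".join(" .:-=+*#%@"[max(0,min(9,(v-60)//14))] for v in r))
for p in ([.452,-.34,.037],[.452,-.34,.06],[.452,-.34,.014],[.452,-.26,.014],[.41,-.34,.01],[.49,-.34,.01]): print(p,proj("scene",p)-[315,205], proj("top",p)-[205,388])
w=cv2.imread("pics/u_wrist.png",0)[130:260,230:460][::3,::2].astype(int)
for r in w: print("".join(" .:-=+*#%@"[max(0,min(9,(v-40)//18))] for v in r))
E
```

```text
---------------------------==.--=-=++===-:-------------------------------------------
--------------------------=+. ::::--=-=++==--:---------------------------------------
-------------------------=+= .-=--::::----==+==--------------------------------------
-------------------------=+..=+++=-=--::::--====++=----------------------------------
-------------------------+=.-+++++++=+==--:::---===+++=-:----------------------------
------------------------=+.:++++++++++++====-::::--=-==+=+=-:------------------------
------------------------+- :++++++++++++++++==--::::::-=-==+=+=-:--------------------
-----------------------=*..=+++++++++++++++++++====:::::::-=-=++=+=-:----------------
-----------------------+-.-++++++++++++++++++++++++====--:::::-=-=++===-:------------
----------------------=*.:++++++++++++++++++++++++++++++=---::::::-=--++==--:--------
----------------------+- -+++++++++++++++++++++++++++++++=+==----:::::----=+==-------
---------------------=* .++++++++++++++++++++++++++++++++++++++=+==--:::::-===+++----
---------------------+-.-++++++++++++++++++++++++++++++++++++++++++=
[... 9762 characters left out ...]
====
=========-==-==-------+*-..=:=####***=--:::::::::::::::::::::::::--==+**###*#*++++=================================
=======================**: .=:-::::::::::::::::::::::::---=+***##*##++++===========================================
========================*+..:::::::::::::::::---==+**##***++++=====================================================
========================+*+.::::::::--==+***#****+++===============================================================
=========================+*=-==***#****+++=========================================================================
==========================***+++===================================================================================
```

The text rendering shows the clip inside the tray, but still standing on edge. The task says to lay it, so I'll tip it over gently, toward +x where it has most room, before touching the drawer.

Request:
{"api": "send_rows", "payload": {"plan": [[0.145,0.0175,0.0267,0],[0.145,0.0175,0.0267,0],[0.145,0.0175,0.0267,0],[0.145,0.0175,0.0267,0],[0.145,0.0175,0.0267,0],[0.145,0.0175,0.0267,0],[0.145,0.0175,0.0267,0],[0.145,0.0175,0.0267,0],[0.145,0.0175,0.0267,0],[0.145,0.0175,0.0267,0],[0.145,0.0175,0.0267,0],[0,0,0,0]], "jaw": -1}}

```text
time_s: 26.4
tcp_pos: [0.4042, -0.3361, 0.1367]
orientation: [[-0.04, -0.855, 0.517], [-0.999, 0.042, -0.007], [-0.015, -0.516, -0.856]]
wrist_force: [-0.9, 1.5, -0.8]
opening: -0.001
gripper_force: 0.0
```

```bash
python3 - <<'E'
from h import *
np.set_printoptions(precision=4,suppress=True)
s=env.read_state();print(s["tcp_pos"],s["joints"])
def go(t):
    d=s["orientation"].T@(np.array(t)-s["tcp_pos"]); print(t,d/.3)
go([.415,-.343,.06]);go([.432,-.343,.020])
snap("wrist")
print([(np.round(d["point"]),d["p"],onz("wrist",d["point"],.035)) for d in viewer.look_for("wrist","clip_loop")])
E
```

```text
[ 0.4042 -0.3361  0.1367] [-0.946  -0.3839 -0.4652  1.144   0.4277 -2.3971]
[0.415, -0.343, 0.06] [0.0254 0.1002 0.2378]
[0.432, -0.343, 0.02] [0.0252 0.1206 0.3812]
[(array([228., 350.]), 0.9, array([ 0.4418, -0.3327,  0.035 ]))]
```

Request:
{"api": "send_rows", "payload": {"plan": [[0.005,0.02,0.0476,0],[0.005,0.02,0.0476,0],[0.005,0.02,0.0476,0],[0.005,0.02,0.0476,0],[0.005,0.02,0.0476,0],[0,0.005,0.036,0],[0,0.005,0.036,0],[0,0.005,0.036,0],[0,0.005,0.036,0],[0,0,0,0]]}}

```text
time_s: 27.5
tcp_pos: [0.4339, -0.3389, 0.0218]
orientation: [[-0.035, -0.854, 0.518], [-0.999, 0.037, -0.006], [-0.014, -0.518, -0.855]]
wrist_force: [-0.8, 0.7, -0.1]
opening: -0.001
gripper_force: 0.0
```

```bash
python3 - <<'E'
from h import *
np.set_printoptions(precision=4,suppress=True)
s=env.read_state();print(s["tcp_pos"],s["wrist_force"])
d=s["orientation"].T@np.array([.03,0,0]); print(d/.3)
print(s["tcp_pos"]-.032*s["orientation"][:,2])
E
```

```text
[ 0.4339 -0.3389  0.0218] [-0.7949  0.698  -0.1194]
[-0.0035 -0.0854  0.0518]
[ 0.4174 -0.3387  0.0491]
```

Request:
{"api": "send_rows", "payload": {"plan": [[0,-0.0142,0.0086,0],[0,-0.0142,0.0086,0],[0,-0.0142,0.0086,0],[0,-0.0114,0.0069,0],[0,-0.0114,0.0069,0],[0,-0.0114,0.0069,0],[0,-0.0114,0.0069,0],[0,0,0,0]]}}

```text
time_s: 28.3
tcp_pos: [0.4653, -0.3408, 0.0235]
orientation: [[-0.035, -0.854, 0.52], [-0.999, 0.036, -0.008], [-0.012, -0.52, -0.854]]
wrist_force: [-0.4, -0.4, 0.3]
opening: -0.002
gripper_force: 0.1
```

```bash
python3 - <<'E'
from h import *
np.set_printoptions(precision=4,suppress=True)
s=env.read_state();print(s["tcp_pos"],s["wrist_force"])
snap("wrist");print([(np.round(d["point"]),d["p"],onz("wrist",d["point"],.01)) for d in viewer.look_for("wrist","clip_loop")])
g=cv2.cvtColor(snap("scene"),cv2.COLOR_RGB2GRAY)[325:385,205:290].astype(int)
for r in g: print("".join(" .:-=+*#%@"[max(0,min(9,(v-60)//14))] for v in r))
E
```

```text
[ 0.4653 -0.3408  0.0235] [-0.413  -0.4139  0.3192]
[(array([285., 354.]), 0.94, array([ 0.4534, -0.3398,  0.01  ]))]
                                  :++++++++++++++++++++++====:-:-:::::----=+==-------
                                  :++++++++++++++++++++++++++=+==--:-:::::--==+++----
                                  :++++++++++++++++++++++++++++++====-:::::::---=+---
                                  :++++++++++++++++++++++++++++++++++====-::::::-+:--
                                  -++++++++++++++++++++++++++++++++++++++====-:-=+.--
                                  -++++++++++++++++++++++++++++++++++++++++++====: :-
                                  =++++++++++++++++++++++++++++++++++++++++++++=+  :-
                                 :++++++++++++++++++++++++++++++++++++++++++++=+= :--
                                ==++++++++++++++++++++++++++++++++++++++++++++=+.:---
                               :++++++++++++++++++++++=++++++++++++++++++++++++= :---
                               :+++++++++++++++++++++=+==++++++++++++++++++++++. :---
                               .-+++
[... 3477 characters left out ...]
+++=-=:....=
::-:::::---=++++===++++++++++++++++++++++++++++++++++++++++=+------===-=++=--=:...==+
::-:::::::::--=++==+=+++++++++++++++++++++++++++++++++++++++=-----====+++====:...:+++
-----::::-:::::---=++++===+++++++++++++++++++++++++++++++++========-=+++=-=::...==+++
--------:-:::::::::--=++==+===+++++++++++++++++++++++++++++=======-=+++=:-:....=+++++
------------:::.-:::::---=++++=-=++++++++++++++++++++++++=========+++====-...==++++++
--------------::-:::::::::---=+==+===++++++++++++++++++++======-=+++=-=+=:..=++++++++
-------------------:::.-:::::---=++++===++++++++++++++++======-=+++=-=++=..=+++++++++
---------------------::-:::::::::---=+==+===++++++++++++=======+++===+++= :++++++++++
```

Request:
{"api": "send_rows", "payload": {"plan": [[0,-0.0114,0.0069,0],[0,-0.0114,0.0069,0],[0,-0.0114,0.0069,0],[0,-0.0114,0.0069,0],[0,-0.0114,0.0069,0],[0,-0.0114,0.0069,0],[0,0,0,0],[0,0,0,0]]}}

```text
time_s: 29.25
tcp_pos: [0.4889, -0.3416, 0.0234]
orientation: [[-0.035, -0.854, 0.519], [-0.999, 0.037, -0.008], [-0.012, -0.519, -0.854]]
wrist_force: [0.2, 0.2, -0.3]
opening: 0.0
gripper_force: 0.0
```

```bash
python3 - <<'E'
from h import *
np.set_printoptions(precision=4,suppress=True)
snap("wrist");print([(np.round(d["point"]),d["p"],onz("wrist",d["point"],.01)) for d in viewer.look_for("wrist","clip_loop")])
g=cv2.cvtColor(snap("scene"),cv2.COLOR_RGB2GRAY)[335:380,215:280].astype(int)
for r in g: print("".join(" .:-=+*#%@"[max(0,min(9,(v-60)//14))] for v in r))
E
```

```text
[(array([298., 374.]), 0.89, array([ 0.4661, -0.3361,  0.01  ]))]
                                 -+++++++++++++++++++++++++++++++
                                .++++++++++++++=+++++++++++++++++
                               .=++++++++++++++=-++++++++++++++++
                              .=++++++++++++++=+:=+++++++++++++++
                              =+++++++++++++++=+:+=++++++++++++++
    .                         -++++++++++++++===++-++++++++++++++
    .                         :+++++++++++++*+=++==++++++++++++++
   .   .                      .+++++++++++++=-++==+++++++++++++++
   .  .... ..                  -++++++-++++-==+==++++++++++++++++
  .   ........                  -+---:.-=+--++-=+++++++++++++++=+
:-=  ..........   .              :......:=-++==++++++++++++++++++
-+- :............... ..           .......-++-=++++++++++++++++=+-
=+ .==-.............. :::         .......++-=+++++++++++++++++=+.
+:.-+++==............  :-:         ...-=-+-=+++++++++++++++++++= 
+ .+++++=............. .--         ...:====++++++++++++++++++=+. 
: -++++++=-............ :::        :..-=-=++
[... 1235 characters left out ...]
++===++++=+++++++=+:+++++++=+- :--::----
++++++++++++++++++++++++++++====+*+-=++++=+=-+++++++=+. :-::-----
++++++++++++++++++++++++++++++++-++++==+*+=-=++++++++-  --::-----
++++++++++++++++++++++++++++++++===++*+++==-+++++++++. :---------
+++++++++++++++++++++++++++++++++=====+++=+=+++++++++  ----------
++++++++++++++++++++++++++++++++++++=-==++++++++++==- :----------
+=+++++++++++++++++++++++++++++++++++==+++++++++++==.:-------=-=+
+====++++++++++++++++++++++++++++++++++++++++++++=+-:----===--=++
-=++++===++++++++++++++++++++++++++++++++++++++++=+------===-=+++
::--=++==+=+++++++++++++++++++++++++++++++++++++++=----=====+++==
:::::---=++++===+++++++++++++++++++++++++++++++++========-=+++=-=
```

Request:
{"api": "send_rows", "payload": {"plan": [[0,0,-0.1,0],[0,0,-0.16,0],[0,0,-0.16,0],[0,0,-0.16,0],[0,0,-0.06,0]]}}

```text
time_s: 29.9
tcp_pos: [0.3883, -0.3411, 0.1928]
orientation: [[-0.037, -0.852, 0.523], [-0.999, 0.035, -0.013], [-0.007, -0.523, -0.853]]
wrist_force: [0.8, -0.3, -0.4]
opening: -0.004
gripper_force: 0.0
```

Request:
{"api": "send_rows", "payload": {"plan": [[-0.152,-0.021,-0.004,0],[-0.152,-0.021,-0.004,0],[-0.152,-0.021,-0.004,0],[-0.152,-0.021,-0.004,0],[-0.152,-0.021,-0.004,0],[-0.152,-0.021,-0.004,0],[-0.152,-0.021,-0.004,0],[-0.152,-0.021,-0.004,0],[-0.152,-0.021,-0.004,0],[-0.152,-0.021,-0.004,0],[-0.152,-0.021,-0.004,0],[0,0,0,0]], "jaw": -0.18}}

```text
time_s: 31.1
tcp_pos: [0.458, 0.1549, 0.2395]
orientation: [[-0.028, -0.855, 0.518], [-1.0, 0.03, -0.004], [-0.013, -0.518, -0.855]]
wrist_force: [-0.9, -0.4, -1.0]
opening: 0.407
gripper_force: 0.0
```

```bash
python3 - <<'E'
from h import *
np.set_printoptions(precision=4,suppress=True)
s=env.read_state();print(s["tcp_pos"],s["joints"],s["orientation"])
im=snap("wrist","x_w.png");print([(np.round(d["point"]),d["p"],onz("wrist",d["point"],.142)) for d in viewer.look_for("wrist","handle")])
H=np.array([.525,.157,.142])
for p in(H,H+[.0017,.045,0],H-[.0017,.045,0]): print(proj("wrist",p))
for k in(.08,0):
    t=H+(.045-k)*s["orientation"][:,2]; print(t,s["orientation"].T@(t-s["tcp_pos"])/.3)
print(onz("wrist",proj("wrist",H),.142))
g=cv2.cvtColor(im,cv2.COLOR_RGB2GRAY); q=proj("wrist",H).astype(int)
c=g[max(0,q[0]-90):q[0]+60:3,max(0,q[1]-130):q[1]+130:2].astype(int); print(max(0,q[0]-90),max(0,q[1]-130))
for r in c: print("".join(" .:-=+*#%@"[max(0,min(9,v//26))] for v in r))
E
```

```text
[0.458  0.1549 0.2395] [ 0.4878 -0.6028 -0.4168  1.2669 -0.2485 -1.1144] [[-0.0275 -0.8549  0.5181]
 [-0.9995  0.03   -0.0035]
 [-0.0125 -0.518  -0.8553]]
[(array([135., 281.]), 0.74, array([0.549 , 0.0821, 0.142 ]))]
[233.6609 311.9474]
[285.7493 312.4527]
[176.2734 311.3907]
[0.5069 0.1571 0.1719] [-0.009  -0.0223  0.277 ]
[0.5483 0.1568 0.1035] [-0.009  -0.0223  0.5437]
[0.525 0.157 0.142]
143 181
#######################*--::-=+++=-:::::::::.:::::::.::::.:::::::::::::::::-:::::::::::::::::++++++++++++++++++*******************
#######################*--:=#++++=-:::::::::::.::::::::::::.:::::::.:::::::-:::::::::::::::::+++++++=+++++++++++*+****************
#######################*=--#%++++=-::::::::::...::...:::::::::.:::::::::::::::::::::::::::::-+++++++=++++++++++*+*****************
#######################*=-=##+=++=-:::::::::.:..::::::::::::::::::::::::.:::::::::::::::::::-++++++++++++++++++++++***************
#######################*=-=#%*=++=-:::::::::::::.:::::::.:::.:::::::::::::::::::::::::::::::=+++++++++++++++++++******************
########################+--#%*==+=-::::::
[... 5153 characters left out ...]
:::::=+++===--::::::::::-++++++++++++++++++++
############################*--:--===-:...:-+**#########***++==*#**=-:::::::::::::::::::::=++++++++=---::::::-++++++++++++++++++++
############################*--::-====:......::-=+**#########***#**=-:::::::::::::::::::::=+++++++==+++++====+++++++++++++++++++++
############################*--::-====:............:-=+**########**=-:::::::::::::::::::::=++++++++=++++++++++++++++++++++++++++++
############################*=-::-====-:........:..:..::::-++**##**=-:::::::::::::::::::::=+++++++==++++++++++++++++++++++++++++++
############################*=----====-:...........:.....:.:::--=+=-::::::::::::::::::::::=+++++++==++++++++++++++++++++++++++***+
```

Request:
{"api": "send_rows", "payload": {"plan": [[-0.003,-0.0075,0.07,0],[-0.003,-0.0075,0.07,0],[-0.003,-0.0075,0.07,0],[0,0,0.067,0],[0,0,0.06,0],[0,0,0.055,0],[0,0,0.05,0],[0,0,0.04,0]]}}

```text
time_s: 32.0
tcp_pos: [0.5395, 0.1482, 0.1188]
orientation: [[-0.039, -0.854, 0.518], [-0.999, 0.039, -0.01], [-0.012, -0.518, -0.855]]
wrist_force: [-0.7, -0.8, -0.1]
opening: 0.41
gripper_force: 0.0
```

Request:
{"api": "send_rows", "payload": {"plan": [[0,0,0.03,0],[0,0,0.03,0],[0,0,0,0]]}}

```text
time_s: 32.3
tcp_pos: [0.5484, 0.1498, 0.103]
orientation: [[-0.036, -0.855, 0.517], [-0.999, 0.037, -0.009], [-0.011, -0.517, -0.856]]
wrist_force: [-0.2, 0.2, 0.2]
opening: 0.408
gripper_force: 0.0
```

Request:
{"api": "send_rows", "payload": {"plan": [[0,0,0,0],[0,0,0,0],[0,0,0,0],[0,0,0,0],[0,0,0,0]], "jaw": -1, "squeeze": 30}}

```text
time_s: 32.8
tcp_pos: [0.5488, 0.1506, 0.1052]
orientation: [[-0.035, -0.854, 0.52], [-0.999, 0.037, -0.008], [-0.012, -0.52, -0.854]]
wrist_force: [-2.0, -1.0, 6.2]
opening: 0.102
gripper_force: 29.9
```

Request:
{"api": "send_rows", "payload": {"plan": [[0,0.01,-0.006,0],[0,0.0228,-0.0139,0],[0,0.0228,-0.0139,0],[0,0.0228,-0.0139,0],[0,0.0228,-0.0139,0],[0,0.0228,-0.0139,0],[0,0.0228,-0.0139,0]]}}

```text
time_s: 33.5
tcp_pos: [0.4968, 0.1528, 0.1051]
orientation: [[-0.035, -0.853, 0.52], [-0.999, 0.037, -0.007], [-0.013, -0.52, -0.854]]
wrist_force: [4.8, 3.0, 5.7]
opening: 0.097
gripper_force: 29.9
```

Request:
{"api": "send_rows", "payload": {"plan": [[0,0.0228,-0.0139,0],[0,0.0228,-0.0139,0],[0,0.0228,-0.0139,0],[0,0.0228,-0.0139,0],[0,0.011,-0.007,0],[0,0,0,0]]}}

```text
time_s: 34.1
tcp_pos: [0.4603, 0.1544, 0.1051]
orientation: [[-0.034, -0.854, 0.519], [-0.999, 0.036, -0.006], [-0.014, -0.519, -0.855]]
wrist_force: [-3.5, 2.7, 8.2]
opening: 0.101
gripper_force: 30.6
```

Request:
{"api": "send_rows", "payload": {"plan": [[0,0.0114,-0.007,0],[0,0.0114,-0.007,0],[0,0.0057,-0.0035,0],[0,0,0,0]]}}

```text
time_s: 34.5
tcp_pos: [0.4507, 0.1548, 0.1051]
orientation: [[-0.034, -0.854, 0.519], [-0.999, 0.036, -0.006], [-0.014, -0.519, -0.855]]
wrist_force: [-0.5, 4.3, 7.9]
opening: 0.094
gripper_force: 30.4
```

Request:
{"api": "send_rows", "payload": {"plan": [[0,0.0085,-0.0052,0],[0,0,0,0]]}}

```text
time_s: 34.7
tcp_pos: [0.449, 0.1548, 0.1053]
orientation: [[-0.035, -0.853, 0.521], [-0.999, 0.037, -0.006], [-0.014, -0.521, -0.853]]
wrist_force: [19.4, 4.9, -2.4]
opening: 0.102
gripper_force: 30.6
```

Request:
{"api": "send_rows", "payload": {"plan": [[0,0,0,0],[0,0,0,0],[0,0,0,0],[0,0,0,0]], "jaw": -0.18}}

```text
time_s: 35.1
tcp_pos: [0.4475, 0.1538, 0.1039]
orientation: [[-0.035, -0.855, 0.518], [-0.999, 0.036, -0.008], [-0.011, -0.517, -0.856]]
wrist_force: [0.1, -0.4, -0.4]
opening: 0.414
gripper_force: 0.0
```

Request:
{"api": "send_rows", "payload": {"plan": [[0,0,-0.04,0],[0,0,-0.06,0],[0,0,-0.1,0],[0,0,-0.15,0],[0,0,-0.15,0],[0,0,0,0]]}}

```text
time_s: 35.7
tcp_pos: [0.3695, 0.156, 0.2397]
orientation: [[-0.034, -0.851, 0.524], [-0.999, 0.038, -0.003], [-0.017, -0.524, -0.852]]
wrist_force: [0.5, -0.0, -0.1]
opening: 0.411
gripper_force: 0.0
```

```bash
python3 - <<'E'
from h import *
np.set_printoptions(precision=4,suppress=True)
s=env.read_state();print(s["time_s"],s["tcp_pos"],s["wrist_force"])
for n in("wrist","scene","top"):
    im=snap(n,"y_%s.png"%n)
    for o in("handle","clip_loop","dishes","bottle","sampler_a"): print(n,o,[(np.round(d["point"]).tolist(),round(d["p"],2),onz(n,d["point"],.142 if o=="handle" else .01)) for d in viewer.look_for(n,o)[:2]])
g=cv2.imread("pics/y_wrist.png",0); q=proj("wrist",[.425,.161,.142]);print(q)
r,c=int(q[0]),int(q[1]);print(r,c,g[r,max(0,c-40):c+40:2])
E
```

```text
35.7 [0.3695 0.156  0.2397] [ 0.5376 -0.032  -0.1462]
wrist handle [([134.0, 269.0], 0.75, array([0.4695, 0.0864, 0.142 ]))]
wrist clip_loop []
wrist dishes [([299.0, 356.0], 0.85, array([0.4609, 0.278 , 0.01  ]))]
wrist bottle [([406.0, 301.0], 0.94, array([0.5505, 0.4658, 0.01  ]))]
wrist sampler_a [([371.0, 201.0], 0.91, array([0.7578, 0.4789, 0.01  ]))]
scene handle [([229.0, 342.0], 0.58, array([0.5178, 0.035 , 0.142 ]))]
scene clip_loop [([358.0, 249.0], 0.48, array([ 0.467 , -0.3247,  0.01  ]))]
scene dishes []
scene bottle [([169.0, 404.0], 0.65, array([0.5041, 0.5154, 0.01  ])), ([246.0, 406.0], 0.55, array([0.643 , 0.1921, 0.01  ]))]
scene sampler_a [([171.0, 449.0], 0.97, array([0.6345, 0.5747, 0.01  ])), ([409.0, 288.0], 0.95, array([ 0.6098, -0.3908,  0.01  ]))]
top handle [([204.0, 285.0], 0.77, array([0.5135, 0.1031, 0.142 ]))]
top clip_loop [([232.0, 429.0], 0.71, array([ 0.4643, -0.3203,  0.01  ]))]
top dishes [([230.0, 221.0], 0.84, array([0.4512, 0.2986, 0.01  ]))]
top bottle [([200.0, 175.0], 0.79, array([0.5382, 0.4425, 0.01  ]))]
top sampler_a [([155.0, 172.0], 0.93, array([0.6751, 0.459 , 0.01  ])), ([165.0, 482.0], 0.7, array([ 0.67  , -0.4778,  0.01  ]))]
[237.2187 321.272 ]
237 321 [ 57  56  56  55  56  56  55  56  55  55  55  55  58  57  56  56  58  56
  58 124 195 205 192 169 132  86  58  58  58  62  75  77  77  84 140  94
  76  76  76  77]
```

```bash
python3 -c "
from workcell import env
print(env.close_job())"
```

```text
the job is handed in; nothing more can be done
None
```

The job is handed in at about 36 s. The clip was pulled straight out sideways and lies inside the steel tray; I tipped it over gently after it first stood on edge. The drawer was then pulled to its stop (about 100 mm), and the hand is off everything.

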